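# Weigh a contactor on the hook scale and mark the reading

### The arm

A 6-joint arm with a two-finger parallel gripper is mounted at the origin on a cart in front of the work surface, level with it; the furniture and walls round the work are solid. World frame = base frame: x ahead of the robot, y to its left, z up, the work surface at z = 0. Lengths are in m, angles in rad, forces in N, time in s.
With the tool pointing down it reaches from about 0.3 to 0.875 m from the base axis. Payload 6.4 kg.
Tool frame: the origin (TCP) lies midway between the tips of the shut fingers; the grasp point (between the pads) lies 19 mm behind it (ctrl.hold_point_z is the distance from the TCP to the grasp point, in m); z points along the fingers, y is the line along which they close (so a half turn about z gives the same grasp; the last joint's range is limited). The gripper opens to 85 mm and grips with 20 to 120 N. Pads are 22 mm wide; open, the fingers measure 114 mm over their backs; the gripper's body (76 mm by 85 mm) begins 54 mm behind the grasp point. The pads swing forward as they close: fully open they stand 13 mm farther back than shut.
Start: joints at [-1.407, 0.181, 1.607, -0, 1.354, -0.206], TCP at [0.208, -0.536, 0.199] pointing down, gripper open.
Joint ranges: [-2.99, 2.99], [-0.89, 2.07], [0.3, 2.58], [-1.14, 4.28], [0, 2.63], [-3.12, 3.12]. Speed limits (rad/s): [2.57, 2.57, 3.01, 3.14, 3.14, 3.14].

### API

Orientations are given as a unit quaternion [w, x, y, z].
In Python, from bench import ctrl gives the robot as it stands.
- The arm moves only by the tool carry_out, never from a script. Its argument "plan" is text: rows parted by semicolons, each of 6 numbers parted by spaces: the shift along the tool's x, y, z as a fraction of full scale, then the turn, a rotation vector about the tool's x, y, z as a fraction of full scale. A call has exactly 8 rows; each row shifts and turns the commanded pose from where the row before left it, along the tool's axes as they then stand; what a row does not reach is not made up. Full scale, the value 1, is 40 mm for a shift and 0.1 rad for a turn. A row lasts 1/12 s, in which the tool goes at most 41.7 mm and 7.16 degrees, less where a joint would pass 70% of its speed; a pose out of reach is approached as far as the arm can. A call with a number of a shift or a turn outside -1 to 1 is refused whole. A call with a gripper value outside its range is refused whole. "claw" is the gripper's target within -1 to 1 (shut at 1, half-way at 0, fully open at -1), set as the call begins (left out, the last holds). The fingers move at their own pace and stop on an object; the grip force is fixed at half the most. Time passes only in rows, so rows that do not move let the fingers close, or fill a call up. It gives the time, the measured TCP pose, the force, the opening and the grip force at its end, in the units of the state.
- ctrl.get_obs(): the state, without advancing time (a new reading comes with each control period).
- ctrl.camera(name): name is "scene" or "top" or "wrist"; returns a dict with "pixels" (480x640x3 uint8, red, green, blue), "mtx" (3x3 intrinsics, pixels), "k1" (the pictures are not rectified: a ray, as slopes to the right and down, at radius r is drawn at 1 + k1 r^2 times it, then the intrinsics apply), "R" (3x3) and "t" (3): a world point X has camera coordinates R X + t. Camera axes: x right, y down, z forward; pixel columns grow to the right and rows downward; lengths in m; the calibration is good to about 2 mm. A picture is of the moment at which its call begins. There is no depth.
- ctrl.hand_in(): hands the job in; it is judged then, once.
The state is a dict: "time_s": time; "q": joint angles; "dq": joint speeds; "joint_efforts": joint torques, N m; "eef_pos": TCP position; "eef_rot": TCP orientation; "wrist_force": force on the tool from outside, world axes, zero at the start; "torque": the same for the moment, N m; "opening": opening from 0.0 (shut) to 1.0 (fully open); "grasp_force": force on a finger pad.
Only numpy, scipy, OpenCV 4.12 (cv2) and the standard library are available. Lean on these libraries where they do the work, as an engineer would, in place of code of your own. Each camera call takes 0.05 s, during which the arm holds its last target. There are 200 camera calls.

### The job

Weigh the contactor: pick it up by the grip of its wire carrier, hang the carrier on the hook of the spring scale and ease it down slowly until the scale bears the full weight, so that the scale is never jerked, made to bounce on letting go, or pulled to its stop. Let go, and once it hangs still, slide the index rider on the rod beside the scale until it is level with the scale's pointer; do not knock the stand or disturb the rest of the bench.

Things in the scene. Friction and masses are not known exactly. Their poses are not given: they have to be found in the camera images.
- carrier_grip (a point): Centre of the black grip block on top of the contactor's wire carrier: 16 mm along its x, 22 mm along its y, 40 mm high. Grasp it from above, closing along its y. 175 mm above the carrier's underside; z up. A half turn about z makes no difference
- contactor: The loose thing to weigh, one rigid body of 0.2 to 0.8 kg (unknown): black contactor (60 x 70 x 74 mm) on a steel plate 66 (x) x 98 (y) x 4 mm, under an upright bail of 8 mm wire in the y-z plane: sides at y = +-43 mm, roof-like slopes up to an apex; 60 mm free height below the apex. Origin on the axis, on top of the plate
- carrier_apex (a point): Underside of the bail's apex, which rests on the hook: 31 mm straight below carrier_grip. The hook passes through the bail along this point's x; y lies along the bail
- stand: The scale's fixed stand, placed differently each time; origin on the bench under the post. x points from the hook to the post, away from the robot; y to the rider's side. Grey base 150 (x) x 290 (y) x 12 mm, aluminium post 322 mm high, white graduated plate, and a steel rod 305 mm high at y = +170 mm for the rider. The robot may not move it
- hook_seat (a point): Top of the 8 mm hook wire at the bottom of the hook's V, where the bail's apex shall rest; 254 mm above the bench when unloaded, moves with the scale, axes as the stand's. From the seat the wire rises 17 mm to the free tip on the robot's side, and on the other side rises 16 mm within 24 mm, then runs level to the carriage block 67 mm behind the seat
- hook_tip (a point): Topmost point of the hook's free tip: 22 mm in front of the seat (-x of the stand) and 17 mm higher
- scale (a joint): Reading of the spring scale: metres that hook and pointer have gone down, 0 = unloaded, hard stop at 0.090. Spring 110 N/m (0.1 kg takes it 8.9 mm down), lightly damped: it rings for 1 to 2 s after a disturbance. Lower the load at 0.03 m/s or less; hook speeds over 0.075 m/s jerk it. A load let go before the scale fully carries it, or while pulled lower, makes it bounce
- pointer_tip (a point): Tip of the scale's thin dark pointer, which sticks out sideways (+y) in front of the white graduated plate and moves up and down with the hook; axes as the stand's
- rider_index (a point): Tip of the thin index finger of the rider, facing the pointer's tip with a small gap (3 mm along y); to be brought to the height of pointer_tip. Axes as the stand's
- rider_grip (a point): Where to grip the rider: on its aluminium blade, 12 mm thick (y) and 26 mm high, which sticks out from the rod towards -x of the stand; half-way up, 16 mm from the blade's end, 77 mm in front of the rod. Same height as rider_index. Pinch from above, closing along the stand's y. Axes as the stand's
- rider (a joint): How far the rider is down its rod: metres, 0 = top, 0.090 = lowest; it slides with about 3 N of friction and stays where it is left. Equal values of rider and scale mean that index and pointer are level
- side_cutters: Bystander: red-handled cutting pliers lying loose on the bench, 151 x 56 x 12 mm, origin at the underside
- tape_black: Bystander: roll of black tape lying loose on the bench, 72 mm across, 19 mm high, origin at the underside
- solder_spool: Bystander: blue-flanged reel of solder standing loose on the bench, 52 mm across, 41 mm high, origin at the underside

How it is judged:
On the way, in this order (a step that is already met when the one before it is completed fails the run):
1. the carrier hangs free on the scale's hook, let go and still (value of joint scale above 0.014 m and distance between carrier_apex and hook_seat below 0.012 m and contact force between the fingers and contactor below 0.05 N and velocity of joint scale between -0.01 and 0.01 m/s and linear speed of contactor below 0.03 m/s), for 0.4 s.
2. the rider's index is level with the pointer (z of rider_index in the frame of pointer_tip between -0.005 and 0.005 m), for 0.2 s.
At the end, for the whole second after the job is handed in: The carrier hangs by its bail's apex in the seat of the hook (within 12 mm), upright within 0.2 rad and still (under 0.03 m/s), the scale at rest (under 10 mm/s) and carrying the weight (reading over 14 mm), and the rider's index is within 5 mm of the pointer's height (all of step 2 and value of joint scale above 0.014 m and distance between carrier_apex and hook_seat below 0.012 m and angle between carrier_apex's own z axis and vertical below 0.2 rad and linear speed of contactor below 0.03 m/s and velocity of joint scale between -0.01 and 0.01 m/s); the robot touches nothing.
It fails at once if the scale is jerked or bounces: its hook moves faster than 0.075 m/s (velocity of joint scale above 0.075 m/s or velocity of joint scale below -0.075 m/s).
It fails at once if the scale is pulled nearly to its stop (reading over 84 mm) (value of joint scale above 0.084 m).
It fails at once if the carrier is rammed against the scale or its stand (over 20 N) (contact force between contactor and stand above 20 N).
It fails at once if a bystander is pushed away by more than 30 mm (distance of any of side_cutters, tape_black, solder_spool from where it was at the start of the episode above 0.03 m).
It also fails if it takes over 67 s, if anything falls off the work surface, if the arm or the gripper's body presses on something with over 40 N, if the wrist force passes 120 N, or if a joint passes its speed limit or range.

## Working session

There is one attempt and no reset: what is moved stays moved. The work goes in short steps, Python scripts to look and compute and a tool call to move; the robot and the scene stay as the last step left them, time stands still between calls to the robot, and variables do not carry over. Pictures are saved under pics/ and viewed, at most 10 in all, crops included, and the job is handed in when it is done.

Besides the shell and the picture viewer there is one more tool, called after ">>>" as name(argument=value, ...) on one line, values as JSON. carry_out: Moves the arm, as the interface text tells. Shift numbers are shares of 40 mm and turn numbers shares of 0.1 rad, none past 1 either way. Its arguments: {"type":"object","properties":{"plan":{"type":"string"},"claw":{"type":"number"}},"required":["plan"]}

```bash
mkdir -p pics; cat > h.py <<'E'
import numpy as np, cv2, json
from bench import ctrl
def snap(name,fn):
    c=ctrl.camera(name); cv2.imwrite(f'pics/{fn}.png',c['pixels'][:,:,::-1])
    np.savez(f'pics/{fn}.npz',**c); return c
def load(fn): return dict(np.load(f'pics/{fn}.npz'))
def ray(c,u,v):
    K=np.array(c['mtx']);k=float(c['k1']);d=np.array([(u-K[0,2])/K[0,0],(v-K[1,2])/K[1,1]]);p=d.copy()
    for _ in range(30): p=d/(1+k*(p@p))
    R=np.array(c['R']);t=np.array(c['t']);return -R.T@t, R.T@np.array([p[0],p[1],1])
def onz(c,u,v,z):
    o,d=ray(c,u,v);return o+d*(z-o[2])/d[2]
def proj(c,X):
    x=np.array(c['R'])@np.array(X,float)+np.array(c['t']);p=x[:2]/x[2];p=p*(1+float(c['k1'])*(p@p));K=np.array(c['mtx'])
    return p[0]*K[0,0]+K[0,2],p[1]*K[1,1]+K[1,2]
def tri(*a):
    A=0;b=0
    for c,u,v in a:
        o,d=ray(c,u,v);d=d/np.linalg.norm(d);P=np.eye(3)-np.outer(d,d);A=A+P;b=b+P@o
    return np.linalg.solve(A,b)
E
python3 - <<'E'
from h import *
np.set_printoptions(precision=3,suppress=True)
for n in('scene','top'):
    c=snap(n,n+'0'); o,d=ray(c,320,240);print(n,o,d,c['mtx'][0][0],c['k1'])
print(ctrl.get_obs())
E
```

```text
scene [0.119 0.737 1.067] [ 0.343 -0.592 -0.729] 488.49641690964995 -0.08334663319998956
top [ 0.3   -0.011  1.511] [ 0.183  0.026 -0.983] 525.0406133251735 0.044914985590437446
{'time_s': 0.1, 'q': array([-1.407,  0.181,  1.608, -0.   ,  1.354, -0.206]), 'dq': array([ 0.   , -0.001, -0.002,  0.001,  0.001,  0.   ]), 'joint_efforts': array([  0.001, -44.587, -35.224,  -0.   ,   0.004,  -0.   ]), 'eef_pos': array([ 0.208, -0.536,  0.198]), 'eef_rot': array([-0.001,  0.983,  0.184,  0.   ]), 'wrist_force': array([-1.522, -0.149, -0.147]), 'torque': array([ 0.036,  0.024, -0.037]), 'grasp_force': 0.0, 'opening': 1.0002607057418502}
```

View pics/scene0.png

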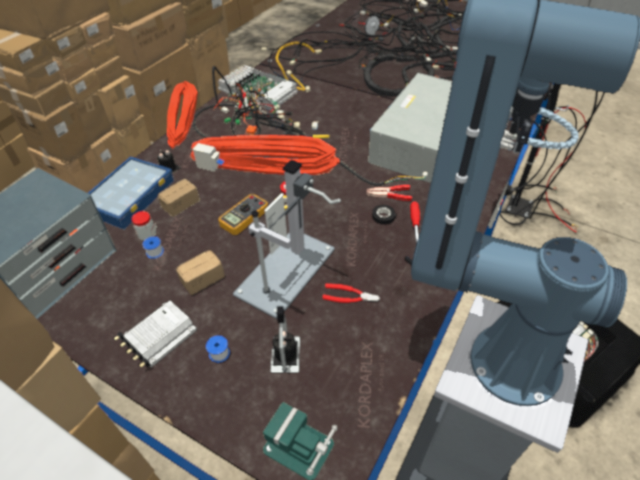

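View pics/top0.png

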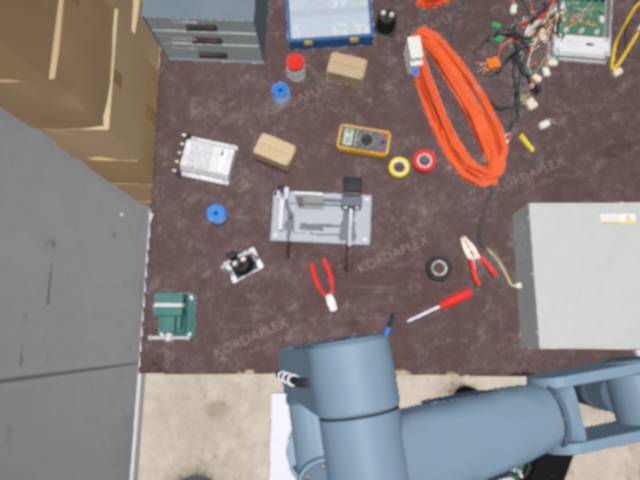

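The scene view shows the stand at about (290,240) and the contactor at (285,345). In the top view the contactor is at (242,264), the stand base is at (320,218), the hook points down to (346,268) and the rider blade to (289,256).

```bash
python3 - <<'E'
import cv2
a=cv2.imread('pics/top0.png')[165:290,210:385];cv2.imwrite('pics/topc.png',cv2.resize(a,None,fx=4.5,fy=4.5,interpolation=cv2.INTER_CUBIC))
a=cv2.imread('pics/scene0.png')[155:380,225:350];b=cv2.resize(a,None,fx=5,fy=5,interpolation=cv2.INTER_CUBIC)
cv2.imwrite('pics/scc.png',cv2.hconcat([cv2.resize(a[:120],(625,600),interpolation=cv2.INTER_CUBIC)]))
E
```

```text
(no output)
```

View pics/topc.png

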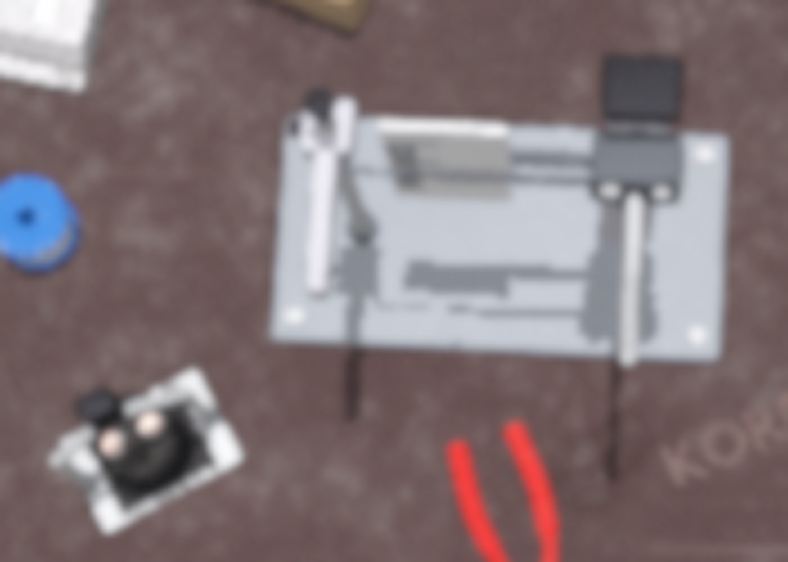

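View pics/scc.png

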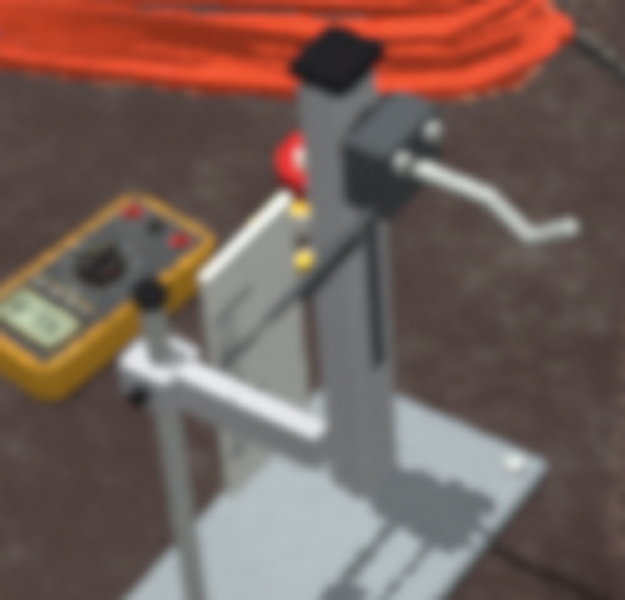

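The top crop shows the base corners, the hook from its carriage (635,195) to its tip (628,362), the blade end (317,290), the contactor plate corners and the grip's top (97,400). In the scene crop the hook tip is at (570,227) and the blade end at (318,450).

```bash
python3 - <<'E'
from h import *
np.set_printoptions(precision=4,suppress=True)
t=load('top0');s=load('scene0')
T=lambda u,v:(u/4.5+210-.4,v/4.5+165-.4); S=lambda u,v:(u/5+225-.4,v/5+155-.4)
B=np.array([onz(t,*T(*p),.012) for p in[(287,118),(728,133),(720,360),(268,340)]])
print('base',B,[np.linalg.norm(B[i]-B[(i+1)%4]) for i in range(4)],B.mean(0))
P=np.array([onz(t,*T(*p),.004) for p in[(52,457),(197,368),(245,460),(107,533)]])
print('plate',P,[np.linalg.norm(P[i]-P[(i+1)%4]) for i in range(4)],P.mean(0))
e=(P[1]-P[0]+P[2]-P[3]);print('plate long dir deg',np.degrees(np.arctan2(e[1],e[0])))
e=(B[0]-B[1]+B[3]-B[2]);print('stand y dir deg',np.degrees(np.arctan2(e[1],e[0])), np.degrees(np.arctan2(*(B[0]-B[3]+B[1]-B[2])[1::-1])))
print('grip top',onz(t,*T(97,398),.195))
print('tip',onz(t,*T(628,362),.268),'car',onz(t,*T(635,195),.27))
print('tip tri',tri((t,*T(628,360)),(s,*S(572,227))))
print('blade end',onz(t,*T(317,292),.25),tri((t,*T(317,288)),(s,*S(318,445))))
# carriage/post
print('grip scene', [onz(s,281,v,.195) for v in (308,)], proj(s,[*onz(t,*T(97,398),.195)]))
E
```

```text
base [[ 0.7253  0.1685  0.012 ]
 [ 0.7168 -0.1207  0.012 ]
 [ 0.5659 -0.1147  0.012 ]
 [ 0.577   0.1768  0.012 ]] [np.float64(0.2893199791475687), np.float64(0.15102999101434275), np.float64(0.2917375598769455), np.float64(0.14852574498310647)] [0.6463 0.0275 0.012 ]
plate [[0.5011 0.3146 0.004 ]
 [0.5598 0.2233 0.004 ]
 [0.4999 0.1904 0.004 ]
 [0.4523 0.2772 0.004 ]] [np.float64(0.1084972942258707), np.float64(0.06828839661487211), np.float64(0.09898937750205179), np.float64(0.0614150189815138)] [0.5033 0.2514 0.004 ]
plate long dir deg -59.15344670989375
stand y dir deg 88.0593720551636 -2.7520808847197555
grip top [0.5092 0.2495 0.195 ]
tip [ 0.519  -0.0479  0.268 ] car [ 0.6102 -0.0514  0.27  ]
tip tri [ 0.5194 -0.0478  0.2709]
blade end [0.5598 0.1211 0.25  ] [0.5608 0.1206 0.2534]
grip scene [array([0.5045, 0.246 , 0.195 ])] (np.float64(278.3143750667583), np.float64(308.27949971750536))
```

```bash
cat >> h.py <<'E'
from scipy.spatial.transform import Rotation as Ro
def go(x,y,z,yaw):
    "print turn then shift (after the turn) to reach TCP x,y,z with tool y at yaw deg, pointing down"
    o=ctrl.get_obs();w=np.array(o['eef_rot']);R=Ro.from_quat(w[[1,2,3,0]])
    a=np.radians(yaw);Y=np.array([np.cos(a),np.sin(a),0]);Z=np.array([0,0,-1.]);X=np.cross(Y,Z)
    G=Ro.from_matrix(np.c_[X,Y,Z]);r=(R.inv()*G).as_rotvec()
    d=np.array([x,y,z])-o['eef_pos']
    print('t',round(o['time_s'],2),'turn/0.1',np.round(r/.1,2),'shift/40mm',np.round(G.inv().apply(d)/.04,2),'F',np.round(o['wrist_force'],2),'pos',np.round(o['eef_pos'],4),'q',np.round(o['q'],2))
E
python3 -c "
from h import *
go(.507,.249,.32,-59.2)"
```

```text
t 0.1 turn/0.1 [-0.02 -0.   -1.68] shift/40mm [ 16.47 -13.02  -3.05] F [-1.52 -0.15 -0.15] pos [ 0.2077 -0.5356  0.1981] q [-1.41  0.18  1.61 -0.    1.35 -0.21]
```

>>> carry_out(plan="0 0 -0.5 0 0 -0.84; 0 0 -0.5 0 0 -0.84; 0.7 -0.55 -0.3 0 0 0; 0.7 -0.55 -0.3 0 0 0; 0.7 -0.55 -0.3 0 0 0; 0.7 -0.55 -0.3 0 0 0; 0.7 -0.55 -0.3 0 0 0; 0.7 -0.55 -0.3 0 0 0", claw=-1)

```text
time_s: 0.77
eef_pos: [0.2846, -0.3348, 0.311]
eef_rot: [-0.0, 0.964, 0.265, -0.0]
wrist_force: [0.7, -0.4, 0.1]
opening: 0.999
grasp_force: 0.0
```

>>> carry_out(plan="0.7 -0.55 0 0 0 0; 0.7 -0.55 0 0 0 0; 0.7 -0.55 0 0 0 0; 0.7 -0.55 0 0 0 0; 0.7 -0.55 0 0 0 0; 0.7 -0.55 0 0 0 0; 0.7 -0.55 0 0 0 0; 0.7 -0.55 0 0 0 0")

```text
time_s: 1.43
eef_pos: [0.3868, -0.069, 0.3108]
eef_rot: [0.0, 0.964, 0.266, 0.0]
wrist_force: [0.7, 0.3, 0.3]
opening: 1.0
grasp_force: 0.0
```

```bash
python3 -c "
from h import *
go(.507,.249,.32,-59.2)"
```

```text
t 1.43 turn/0.1 [ 0. -0. -0.] shift/40mm [ 6.65 -5.29 -0.23] F [0.72 0.25 0.34] pos [ 0.3868 -0.069   0.3108] q [-0.48 -0.33  1.86  0.    1.61  0.55]
```

>>> carry_out(plan="0.75 -0.6 -0.03 0 0 0; 0.75 -0.6 -0.03 0 0 0; 0.75 -0.6 -0.03 0 0 0; 0.75 -0.6 -0.03 0 0 0; 0.75 -0.6 -0.03 0 0 0; 0.75 -0.6 -0.03 0 0 0; 0.75 -0.6 -0.03 0 0 0; 0.75 -0.6 -0.03 0 0 0")

```text
time_s: 2.1
eef_pos: [0.4945, 0.2191, 0.3201]
eef_rot: [0.0, 0.964, 0.266, -0.0]
wrist_force: [1.1, -1.3, -0.1]
opening: 0.999
grasp_force: 0.0
```

>>> carry_out(plan="0.65 -0.5 0 0 0 0; 0 0 0 0 0 0; 0 0 0 0 0 0; 0 0 0 0 0 0; 0 0 0 0 0 0; 0 0 0 0 0 0; 0 0 0 0 0 0; 0 0 0 0 0 0")

```text
time_s: 2.77
eef_pos: [0.5066, 0.2468, 0.3209]
eef_rot: [0.0, 0.964, 0.265, 0.0]
wrist_force: [0.3, 0.5, -0.3]
opening: 1.001
grasp_force: 0.0
```

```bash
python3 -c "
from h import *
go(.507,.249,.155,-59.2)
c=snap('wrist','w1');np.set_printoptions(precision=3,suppress=True);print(ray(c,320,240),c['R'],c['mtx'][0][0])
print(proj(c,[.507,.249,.195]),proj(c,[.507,.249,.15]))"
```

```text
t 2.77 turn/0.1 [ 0.   -0.01 -0.01] shift/40mm [ 0.04 -0.04  4.15] F [ 0.34  0.48 -0.26] pos [0.5066 0.2468 0.3209] q [0.24 0.08 1.48 0.   1.58 1.28]
(array([0.569, 0.285, 0.496]), array([-0.253, -0.158, -0.955])) [[ 0.511 -0.86  -0.   ]
 [-0.822 -0.488  0.292]
 [-0.251 -0.149 -0.956]] 364.0874304581674
(np.float64(316.6136526888795), np.float64(214.75141797978225)) (np.float64(316.7235456945427), np.float64(203.9703801553015))
```

View pics/w1.png

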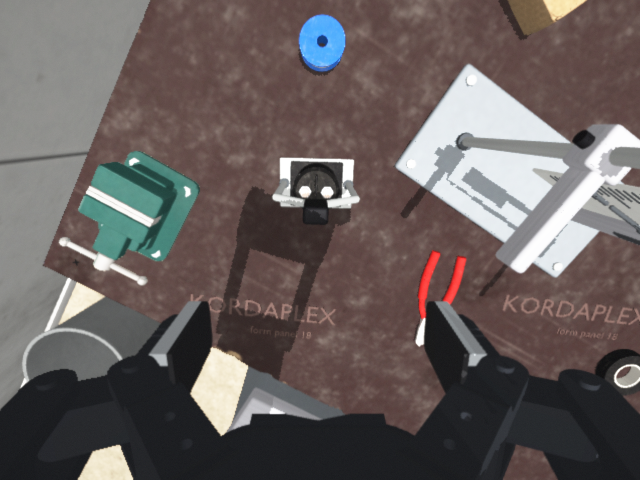

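The wrist view shows the grip's top at (316,215), exactly where predicted. The bail and plate are level in the picture, so the yaw is right, and I descend.

>>> carry_out(plan="0 -0.04 0.7 0 0 0; 0.04 0 0.7 0 0 0; 0 0 0.7 0 0 0; 0 0 0.65 0 0 0; 0 0 0.6 0 0 0; 0 0 0.5 0 0 0; 0 0 0.3 0 0 0; 0 0 0 0 0 0")

```text
time_s: 3.48
eef_pos: [0.5052, 0.249, 0.1516]
eef_rot: [-0.0, 0.964, 0.265, -0.003]
wrist_force: [-1.3, -0.3, 0.4]
opening: 1.0
grasp_force: 0.0
```

>>> carry_out(plan="0 0 0 0 0 0; 0 0 0 0 0 0; 0 0 0 0 0 0; 0 0 0 0 0 0; 0 0 0 0 0 0; 0 0 0 0 0 0; 0 0 0 0 0 0; 0 0 0 0 0 0", claw=1)

```text
time_s: 4.15
eef_pos: [0.5079, 0.2497, 0.1558]
eef_rot: [0.0, 0.964, 0.266, 0.001]
wrist_force: [-1.4, -0.5, 5.2]
opening: 0.223
grasp_force: 58.6
```

>>> carry_out(plan="0 0 -0.1 0 0 0; 0 0 -0.1 0 0 0; 0 0 -0.2 0 0 0; 0 0 -0.3 0 0 0; 0 0 -0.3 0 0 0; 0 0 -0.3 0 0 0; 0 0 0 0 0 0; 0 0 0 0 0 0")

```text
time_s: 4.82
eef_pos: [0.5081, 0.25, 0.2081]
eef_rot: [0.0, 0.964, 0.266, 0.002]
wrist_force: [-0.2, 0.5, -6.0]
opening: 0.223
grasp_force: 59.0
```

```bash
python3 -c "
from h import *
go(.507,.249,.155,-59.2)
c=snap('wrist','w2')"
```

```text
t 4.82 turn/0.1 [ 0.01 -0.03  0.  ] shift/40mm [-0.04  0.01  1.33] F [-0.18  0.54 -6.03] pos [0.5081 0.25   0.2081] q [ 0.25  0.15  1.62 -0.    1.37  1.28]
```

View pics/w2.png

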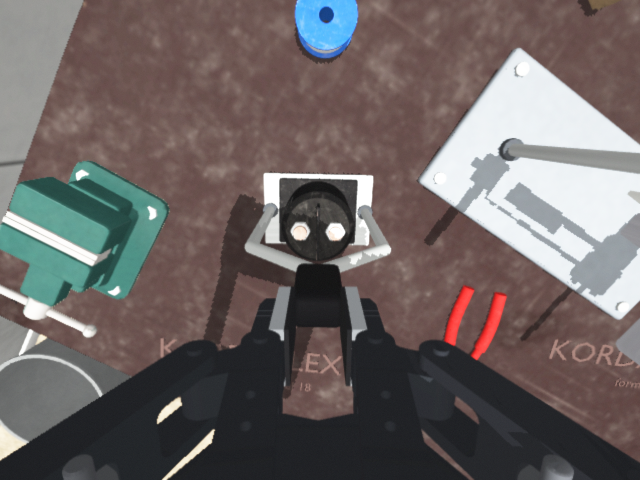

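Held, with about 6 N of weight (0.6 kg, roughly 53 mm on the scale). I lift and turn toward the stand's y.

>>> carry_out(plan="0 0 -0.25 0 0 0.5; 0 0 -0.3 0 0 0.75; 0 0 -0.3 0 0 0.75; 0 0 -0.3 0 0 0.75; 0 0 -0.3 0 0 0.75; 0 0 -0.3 0 0 0.75; 0 0 -0.3 0 0 0.75; 0 0 -0.25 0 0 0.75")

```text
time_s: 5.53
eef_pos: [0.5067, 0.2496, 0.2983]
eef_rot: [0.0, 1.0, -0.02, -0.001]
wrist_force: [-0.4, -0.4, -5.4]
opening: 0.226
grasp_force: 59.2
```

```bash
python3 -c "
from h import *
go(.45,.23,.30,-92.2);go(.45,-.048,.3,-92.2)"
```

```text
t 5.53 turn/0.1 [ 0.    0.01 -0.03] shift/40mm [-1.4   0.54 -0.04] F [-0.4  -0.38 -5.38] pos [0.5067 0.2496 0.2983] q [0.25 0.09 1.51 0.   1.54 1.86]
t 5.53 turn/0.1 [ 0.    0.01 -0.03] shift/40mm [-1.13  7.49 -0.04] F [-0.4  -0.38 -5.38] pos [0.5067 0.2496 0.2983] q [0.25 0.09 1.51 0.   1.54 1.86]
```

>>> carry_out(plan="-0.4 0.1 -0.04 0 0 0; -0.5 0.2 0 0 0 0; -0.4 0.3 0 0 0 0; -0.1 0.6 0 0 0 0; 0 0.65 0 0 0 0; 0 0.7 0 0 0 0; 0 0.7 0 0 0 0; 0 0.7 0 0 0 0")

```text
time_s: 6.2
eef_pos: [0.4446, 0.0928, 0.2994]
eef_rot: [0.0, 1.0, -0.018, -0.0]
wrist_force: [-0.4, 0.0, -5.2]
opening: 0.221
grasp_force: 59.3
```

>>> carry_out(plan="0.05 0.7 0 0 0 0; 0.05 0.7 0 0 0 0; 0.05 0.7 0 0 0 0; 0.05 0.6 0 0 0 0; 0.05 0.5 0 0 0 0; 0 0.35 0 0 0 0; 0 0 0 0 0 0; 0 0 0 0 0 0")

```text
time_s: 6.87
eef_pos: [0.4497, -0.0486, 0.2994]
eef_rot: [-0.001, 1.0, -0.02, -0.001]
wrist_force: [0.5, 1.3, -6.0]
opening: 0.223
grasp_force: 59.3
```

```bash
python3 -c "
from h import *
go(.541,-.0485,.295,-92.2)
a=snap('scene','s1')['pixels'][150:300,230:380,::-1]
b=snap('wrist','w3')['pixels'][:,:,::-1]
cv2.imwrite('pics/m1.png',cv2.hconcat([cv2.resize(a,(400,400),interpolation=cv2.INTER_CUBIC),cv2.resize(b[40:440,120:520],(400,400))]))"
```

```text
t 6.87 turn/0.1 [-0.01  0.01 -0.01] shift/40mm [ 2.28 -0.09  0.11] F [ 0.53  1.3  -6.03] pos [ 0.4497 -0.0486  0.2994] q [-0.37 -0.17  1.76  0.    1.55  1.24]
```

View pics/m1.png

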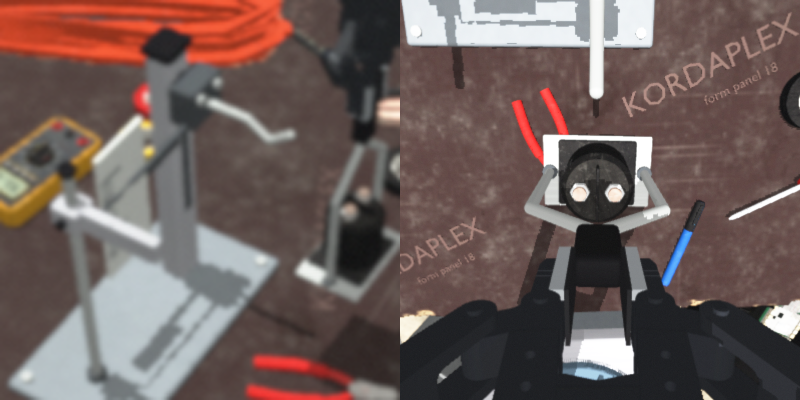

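The hook wire (596,93) lines up with the grip (597,240) and the bail is square to it. I move forward over the seat.

>>> carry_out(plan="0.2 -0.02 0 0 0 0; 0.35 -0.02 0 0 0 0; 0.4 -0.02 0 0 0 0; 0.4 -0.02 0 0 0 0; 0.4 -0.01 0 0 0 0; 0.3 0 0 0 0 0; 0.2 0 0 0 0 0; 0.03 0 0 0 0 0")

```text
time_s: 7.63
eef_pos: [0.5426, -0.0474, 0.2995]
eef_rot: [-0.0, 1.0, -0.018, -0.0]
wrist_force: [1.4, -0.1, -5.9]
opening: 0.225
grasp_force: 59.3
```

```bash
python3 -c "
from h import *
go(.541,-.0485,.266,-92.2)
a=snap('scene','s2')['pixels'][150:270,240:360,::-1]
b=snap('wrist','w4')['pixels'][:,:,::-1]
cv2.imwrite('pics/m2.png',cv2.hconcat([cv2.resize(a,(400,400),interpolation=cv2.INTER_CUBIC),cv2.resize(b[80:380,170:470],(400,400))]))"
```

```text
t 7.63 turn/0.1 [-0.    0.    0.03] shift/40mm [-0.04  0.03  0.84] F [ 1.41 -0.13 -5.88] pos [ 0.5426 -0.0474  0.2995] q [-0.31  0.05  1.55  0.    1.54  1.3 ]
```

View pics/m2.png

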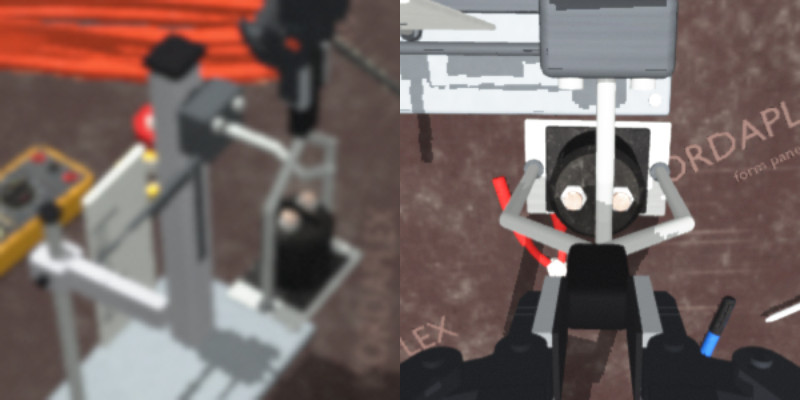

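The hook passes through the bail. I lower quickly to about 8 mm above the seat, then ease down.

>>> carry_out(plan="-0.04 0.03 0.1 0 0 0; 0 0 0.15 0 0 0; 0 0 0.15 0 0 0; 0 0 0.1 0 0 0; 0 0 0.06 0 0 0; 0 0 0.04 0 0 0; 0 0 0.04 0 0 0; 0 0 0.03 0 0 0")

```text
time_s: 8.4
eef_pos: [0.5397, -0.0494, 0.2733]
eef_rot: [0.0, 1.0, -0.019, 0.0]
wrist_force: [0.2, -0.1, -5.2]
opening: 0.224
grasp_force: 59.3
```

>>> carry_out(plan="0 0 0.04 0 0 0; 0 0 0.04 0 0 0; 0 0 0.04 0 0 0; 0 0 0.04 0 0 0; 0 0 0.04 0 0 0; 0 0 0.04 0 0 0; 0 0 0.04 0 0 0; 0 0 0.04 0 0 0")

```text
time_s: 9.07
eef_pos: [0.5398, -0.0494, 0.2605]
eef_rot: [0.0, 1.0, -0.019, 0.0]
wrist_force: [1.4, 0.4, -3.9]
opening: 0.222
grasp_force: 59.5
```

>>> carry_out(plan="0 0 0.04 0 0 0; 0 0 0.04 0 0 0; 0 0 0.04 0 0 0; 0 0 0.04 0 0 0; 0 0 0.04 0 0 0; 0 0 0.04 0 0 0; 0 0 0.04 0 0 0; 0 0 0.04 0 0 0")

```text
time_s: 9.73
eef_pos: [0.5397, -0.0493, 0.2477]
eef_rot: [0.0, 1.0, -0.019, 0.0]
wrist_force: [0.3, -0.0, -2.9]
opening: 0.223
grasp_force: 59.6
```

>>> carry_out(plan="0 0 0.04 0 0 0; 0 0 0.04 0 0 0; 0 0 0.04 0 0 0; 0 0 0.04 0 0 0; 0 0 0.04 0 0 0; 0 0 0.04 0 0 0; 0 0 0.04 0 0 0; 0 0 0.04 0 0 0")

```text
time_s: 10.4
eef_pos: [0.5397, -0.0494, 0.2349]
eef_rot: [0.0, 1.0, -0.019, 0.0]
wrist_force: [1.3, 0.0, -1.7]
opening: 0.221
grasp_force: 59.8
```

>>> carry_out(plan="0 0 0.04 0 0 0; 0 0 0.04 0 0 0; 0 0 0.04 0 0 0; 0 0 0.03 0 0 0; 0 0 0.03 0 0 0; 0 0 0.02 0 0 0; 0 0 0 0 0 0; 0 0 0 0 0 0")

```text
time_s: 11.07
eef_pos: [0.5397, -0.0494, 0.227]
eef_rot: [0.0, 1.0, -0.019, 0.0]
wrist_force: [0.4, -0.9, -0.2]
opening: 0.225
grasp_force: 59.9
```

```bash
python3 -c "
from h import *
F=[]
for i in range(12):
    snap('wrist' if i<11 else 'scene','z%d'%i); F.append(ctrl.get_obs()['wrist_force'])
print(np.round(F,2)[:,2],np.mean(F,0),np.std(F,0)); go(.541,-.0485,.213,-92.2)"
```

```text
[ 0.13 -1.15 -1.22 -0.41 -0.36 -1.01 -1.18 -0.4  -1.48 -1.1  -1.09 -0.78] [ 0.96372507 -1.25396858 -0.83771325] [0.6504551  0.42569492 0.45258147]
t 11.67 turn/0.1 [ 0.   -0.    0.01] shift/40mm [ 0.03 -0.02  0.35] F [ 0.13 -0.45 -0.78] pos [ 0.5397 -0.0493  0.2269] q [-0.31  0.08  1.66 -0.    1.4   1.3 ]
```

>>> carry_out(plan="0 0 0.03 0 0 0; 0 0 0.03 0 0 0; 0 0 0.03 0 0 0; 0 0 0.03 0 0 0; 0 0 0.03 0 0 0; 0 0 0.03 0 0 0; 0 0 0 0 0 0; 0 0 0 0 0 0")

```text
time_s: 12.33
eef_pos: [0.5396, -0.0493, 0.2196]
eef_rot: [0.0, 1.0, -0.019, -0.0]
wrist_force: [1.2, -1.9, 0.7]
opening: 0.221
grasp_force: 60.0
```

```bash
python3 -c "
from h import *
F=[]
for i in range(20):
    snap('top','z%d'%i); F.append(ctrl.get_obs()['wrist_force'])
print(np.mean(F,0),np.std(F,0)); go(.541,-.0485,.213,-92.2)
a=snap('scene','s3')['pixels'][150:330,230:370,::-1]
b=snap('wrist','w5')['pixels'][:,:,::-1]
cv2.imwrite('pics/m3.png',cv2.hconcat([cv2.resize(a,(420,540),interpolation=cv2.INTER_CUBIC),cv2.resize(b[80:400,180:400],(371,540))]))"
```

```text
[ 1.09151663 -1.7533745   0.22086154] [0.43034049 0.42723034 0.41831338]
t 13.33 turn/0.1 [-0.    0.    0.01] shift/40mm [ 0.03 -0.02  0.17] F [ 1.07 -1.3  -0.34] pos [ 0.5396 -0.0493  0.2197] q [-0.31  0.09  1.67  0.    1.39  1.3 ]
```

View pics/m3.png

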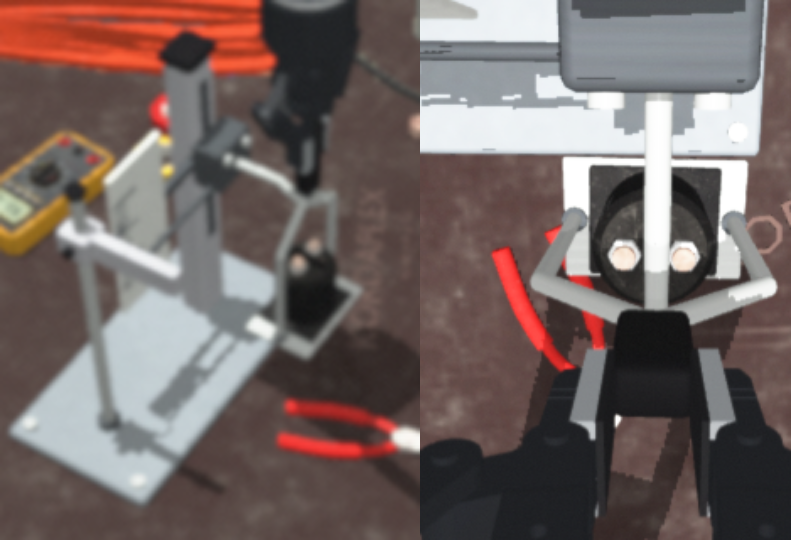

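The carrier sits in the hook's V with the scale pulled far down. There are small side forces, so I centre it by 1–2 mm.

>>> carry_out(plan="0.02 0 0 0 0 0; 0.02 0.02 0 0 0 0; 0 0.02 -0.01 0 0 0; 0 0.02 -0.01 0 0 0; 0 0 0 0 0 0; 0 0 0 0 0 0; 0 0 0 0 0 0; 0 0 0 0 0 0")

```text
time_s: 14.1
eef_pos: [0.5411, -0.0513, 0.2204]
eef_rot: [-0.0, 1.0, -0.018, -0.0]
wrist_force: [0.8, 3.0, -1.0]
opening: 0.22
grasp_force: 60.0
```

```bash
python3 -c "
from h import *
F=[]
for i in range(20):
    snap('top','z%d'%i); F.append(ctrl.get_obs()['wrist_force'])
print(np.mean(F,0),np.std(F,0)); go(.541,-.0485,.213,-92.2)"
```

```text
[ 0.13585599  3.07164703 -0.08507839] [0.42899907 0.55635813 0.41698803]
t 15.1 turn/0.1 [-0.   -0.    0.01] shift/40mm [-0.01 -0.08  0.19] F [ 0.2   2.71 -0.01] pos [ 0.5412 -0.0517  0.2205] q [-0.31  0.09  1.66  0.    1.39  1.29]
```

>>> carry_out(plan="0 -0.02 0 0 0 0; 0 -0.02 0 0 0 0; 0 0 0 0 0 0; 0 0 0 0 0 0; 0 0 0 0 0 0; 0 0 0 0 0 0; 0 0 0 0 0 0; 0 0 0 0 0 0")

```text
time_s: 15.77
eef_pos: [0.5413, -0.0505, 0.2206]
eef_rot: [0.0, 1.0, -0.019, 0.0]
wrist_force: [0.2, -0.7, 0.3]
opening: 0.226
grasp_force: 60.0
```

```bash
python3 -c "
from h import *
F=[]
for i in range(20):
    snap('top','z%d'%i); F.append(ctrl.get_obs()['wrist_force'])
print(np.mean(F,0),np.std(F,0)); go(.541,-.0485,.213,-92.2)"
```

```text
[ 0.04346945 -1.7388307  -0.24228614] [0.51141008 0.54451484 0.51924353]
t 16.77 turn/0.1 [0.   0.   0.01] shift/40mm [-0.01 -0.04  0.19] F [ 0.41 -2.89 -0.11] pos [ 0.5412 -0.0502  0.2205] q [-0.31  0.09  1.66 -0.    1.39  1.3 ]
```

>>> carry_out(plan="0 0.012 0.01 0 0 0; 0 0 0.01 0 0 0; 0 0 0 0 0 0; 0 0 0 0 0 0; 0 0 0 0 0 0; 0 0 0 0 0 0; 0 0 0 0 0 0; 0 0 0 0 0 0")

```text
time_s: 17.43
eef_pos: [0.5412, -0.0505, 0.2197]
eef_rot: [-0.0, 1.0, -0.019, 0.0]
wrist_force: [-0.5, -1.5, -0.2]
opening: 0.223
grasp_force: 60.0
```

>>> carry_out(plan="0 0 0 0 0 0; 0 0 0 0 0 0; 0 0 0 0 0 0; 0 0 0 0 0 0; 0 0 0 0 0 0; 0 0 0 0 0 0; 0 0 0 0 0 0; 0 0 0 0 0 0", claw=0)

```text
time_s: 18.1
eef_pos: [0.5412, -0.0506, 0.2197]
eef_rot: [-0.0, 1.0, -0.019, 0.0]
wrist_force: [-0.0, -0.6, 0.3]
opening: 0.5
grasp_force: 0.0
```

```bash
python3 -c "
from h import *
go(.541,-.0485,.3,-92.2)
b=snap('wrist','w6')['pixels'][:,:,::-1]
a=snap('scene','s4')['pixels'][150:330,230:370,::-1]
cv2.imwrite('pics/m4.png',cv2.hconcat([cv2.resize(a,(420,540),interpolation=cv2.INTER_CUBIC),cv2.resize(b[80:400,180:400],(371,540))]))"
```

```text
t 18.1 turn/0.1 [-0.   -0.    0.01] shift/40mm [-0.01 -0.05 -2.01] F [-0.05 -0.62  0.3 ] pos [ 0.5412 -0.0506  0.2197] q [-0.31  0.09  1.66  0.    1.39  1.3 ]
```

View pics/m4.png

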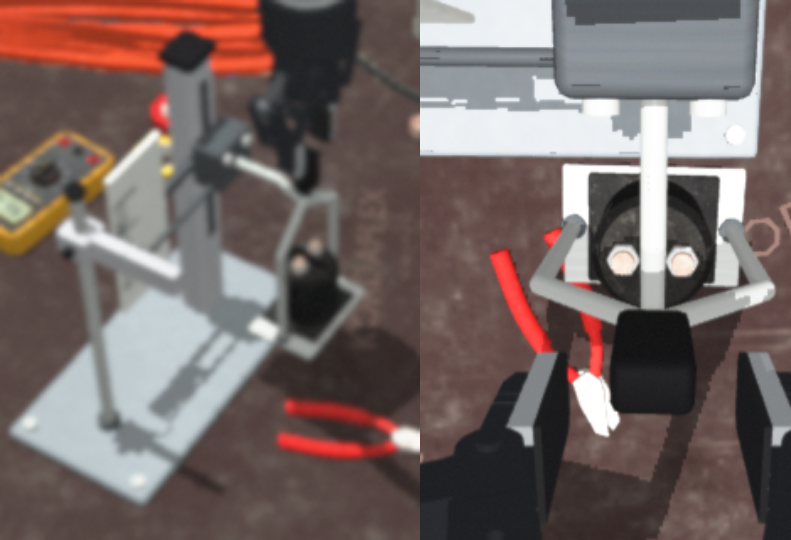

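The carrier hangs free from the hook, with the fingers clear on both sides of the grip. I retreat straight up and move over to the rider.

>>> carry_out(plan="0 0 -0.2 0 0 0; 0 0 -0.3 0 0 0; 0 0 -0.4 0 0 0; 0 0 -0.5 0 0 0; 0 0 -0.6 0 0 0; 0 0 -0.6 0 0 0; 0 0 -0.5 0 0 0; 0 0 -0.3 0 0 0")

```text
time_s: 18.87
eef_pos: [0.5421, -0.0509, 0.3601]
eef_rot: [0.001, 1.0, -0.019, 0.003]
wrist_force: [-0.0, -0.5, -0.2]
opening: 0.501
grasp_force: 0.0
```

```bash
python3 -c "
from h import *
go(.5767,.120,.355,-92.2)
b=snap('wrist','w7')
import cv2
a=cv2.imread('pics/top0.png')[165:290,210:385];d=snap('top','t5')['pixels'][165:290,210:385,::-1]
s=snap('scene','s5')['pixels'][150:290,230:370,::-1]; s0=cv2.imread('pics/scene0.png')[150:290,230:370]
r=lambda im,k:cv2.resize(im,(k[0],k[1]),interpolation=cv2.INTER_CUBIC)
cv2.imwrite('pics/m5.png',cv2.vconcat([cv2.hconcat([r(d,(400,286)),r(b['pixels'][:,:,::-1],(400,286))]),cv2.hconcat([r(s0,(400,314)),r(s,(400,314))])]))"
```

```text
t 18.87 turn/0.1 [ 0.01 -0.05  0.01] shift/40mm [ 0.7  -4.3   0.13] F [-0.02 -0.52 -0.15] pos [ 0.5421 -0.0509  0.3601] q [-0.31  0.02  1.46  0.    1.65  1.3 ]
```

View pics/m5.png

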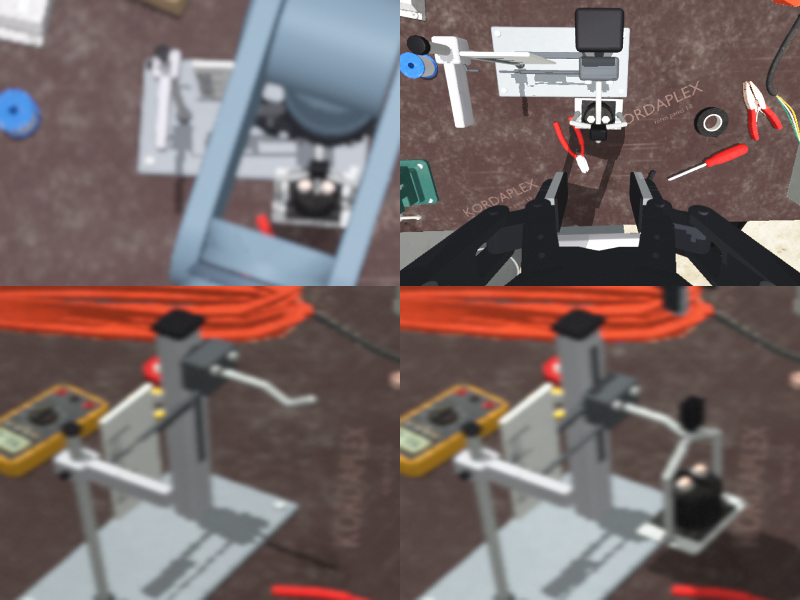

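I miscounted and have now viewed 11 pictures, one over the limit of 10. I'll view no more and measure numerically from here. I go to a tilted pose in front of the plate, so the wrist camera can compare the index and pointer heights.

>>> carry_out(plan="-0.3 0 0 0 0 0; -0.5 -0.2 0 0 0 0; -0.5 -0.5 0 0 0 0; -0.4 -0.5 0.2 0 0 0; -0.1 -0.5 0.4 0 0 0; 0 -0.5 0.4 0 0 0; 0 -0.3 0.3 0 0 0; 0 0 0.2 0 0 0")

```text
time_s: 19.68
eef_pos: [0.4712, 0.0541, 0.2926]
eef_rot: [-0.001, 1.0, -0.017, -0.002]
wrist_force: [-0.6, 0.5, 0.4]
opening: 0.501
grasp_force: 0.0
```

>>> carry_out(plan="0 0 0 0 0.5 0; 0 0 0 0 1 0; 0 0 0 0 1 0; 0 0 0 0 1 0; 0 0 0 0 1 0; 0 0 0 0 1 0; 0 0 0 0 1 0; 0 0 0 0 0.5 0")

```text
time_s: 20.35
eef_pos: [0.4714, 0.0516, 0.293]
eef_rot: [0.007, 0.939, -0.018, 0.344]
wrist_force: [-0.7, -1.3, 0.1]
opening: 0.5
grasp_force: 0.0
```

```bash
cat > m.py <<'E'
from h import *
np.set_printoptions(precision=4,suppress=True)
snap('scene','sw');c=snap('wrist','w8')
print(ctrl.get_obs()['eef_pos'],ray(c,320,240))
# carriage shift in the scene view
s0=cv2.imread('pics/scene0.png',0);s1=cv2.imread('pics/sw.png',0)
T=s0[168:200,287:318];r=cv2.matchTemplate(s1[150:240,280:330],T,cv2.TM_CCOEFF_NORMED);_,m,_,p=cv2.minMaxLoc(r)
y,x=p[1],p[0];sub=lambda a,b,c:(a-c)/(2*(a-2*b+c));dv=150+y+sub(r[y-1,x],r[y,x],r[y+1,x])-168
cs=load('scene0');k=[proj(cs,[.605,-.051,z])[1] for z in(.27,.22)]
print('match',m,'du',280+x-287,'dv',dv,'scale mm',dv/((k[1]-k[0])/50))
# white plate / dark lines in the tilted wrist view: brightness along columns of constant stand y
g=cv2.cvtColor(c['pixels'],cv2.COLOR_RGB2GRAY)
xs=np.array([.9992,-.039]);ys=np.array([.039,.9992]);seat=np.array([.541,-.049])
print('blade end px',proj(c,[.5605,.1205,.2534]),'plate ref px',proj(c,[*(seat+.1*xs+.1*ys),.2]))
for l in cv2.createLineSegmentDetector().detect(g)[0][:,0]:
    d=l[2:]-l[:2];L=np.hypot(*d)
    if L>22 and abs(d[1])<.2*abs(d[0]) and l[1]<260: print(np.round(l,1),round(L))
E
python3 m.py
```

```text
[0.4711 0.0516 0.2929] (array([0.4132, 0.0543, 0.4739]), array([ 0.3864, -0.022 , -0.9221]))
match 0.6486099362373352 du 1 dv 15.6328125 scale mm 52.64555942306951
blade end px (np.float64(216.5305261118366), np.float64(172.435543312854)) plate ref px (np.float64(315.6536536442118), np.float64(125.51407923654558))
[461.9 221.9 435.6 222.4] 26
[358.1  42.3 264.4  41.9] 94
[159.4  99.  103.   90.3] 57
[383.1 170.7 340.6 171.2] 43
[ 58.  150.2 147.3 164.3] 90
[311.9 171.4 261.9 170.2] 50
[145.4 155.6  68.  144.2] 78
[408.2  95.  359.3  89.6] 49
[469.3 106.  416.9 107.3] 52
[500.6  14.2 441.9  14.1] 59
[416.9  62.9 360.7  57.7] 56
[370.6 245.7 288.1 243.9] 83
[360.7  60.4 393.2  63.5] 33
[ 56.7 138.2 142.  151.2] 86
[339.4 240.5 369.4 241.9] 30
[289.4 225.9 371.9 227.2] 83
[345.6 148.1 279.4 146.3] 66
[354.2  92.1 405.8  97.8] 52
[339.4 171.2 313.1 171.1] 26
[369.4 232.3 339.4 232.4] 30
[264.4  46.7 358.1  47.6] 94
[269.4  78.2 306.9  78.6] 38
[306.9  81.5 270.6  81.2] 36
[274.4 109.8 308.1 110.2] 34
[308.1 112.9 274.4 112.3] 34
[354.4 114.4 401.9 114.6] 48
[296.8 141.3 373.1 144.8] 76
[278.1 135.7 309.4 135.2] 31
[384.4 109.1 355.6 108. ] 29
[308.1 138.1 279.4 137.7] 29
[355.5 104.4 383.1 107. ] 28
[446.9 179.5 473.1 180.2] 26
[ 86.9 132.  139.5 139.6] 53
[373.1 145.2 396.9 145.1] 24
[391.9 141.3 350.6 141.4] 41
[399.4 122.  354.4 121.2] 45
[284.4 168.  341.9 168.9] 58
[414.3 125.2 468.1 124.3] 54
```

```bash
python3 - <<'E'
from h import *
c=load('w8');g=cv2.cvtColor(c['pixels'],cv2.COLOR_RGB2GRAY)
print('rows 130..152')
for u in (225,240,252,258,262,266,270,274,280,290,300,320,340,356,366,376): print(u,g[128:156,u].tolist())
print('row62..100 @ 300',g[50:130:2,300].tolist())
E
```

```text
rows 130..152
225 [248, 247, 247, 246, 246, 246, 245, 245, 244, 244, 243, 242, 241, 240, 240, 239, 238, 237, 236, 235, 233, 231, 230, 229, 227, 225, 217, 210]
240 [125, 124, 123, 118, 95, 86, 69, 53, 52, 55, 66, 70, 70, 73, 74, 78, 79, 81, 83, 84, 81, 82, 83, 82, 82, 81, 81, 77]
252 [92, 96, 101, 103, 108, 112, 113, 114, 116, 117, 116, 118, 120, 120, 121, 121, 121, 123, 123, 124, 122, 122, 121, 124, 123, 124, 123, 125]
258 [92, 92, 91, 90, 92, 91, 86, 90, 88, 85, 60, 45, 41, 44, 64, 73, 77, 75, 76, 77, 76, 78, 75, 73, 78, 97, 93, 96]
262 [86, 87, 89, 88, 88, 88, 88, 89, 88, 89, 84, 62, 46, 42, 43, 47, 69, 72, 76, 75, 76, 73, 71, 71, 71, 72, 73, 73]
266 [86, 86, 85, 82, 85, 83, 82, 84, 84, 80, 65, 48, 45, 45, 49, 67, 69, 70, 71, 72, 72, 72, 72, 69, 69, 70, 72, 69]
270 [83, 82, 80, 74, 63, 51, 48, 49, 55, 73, 78, 77, 76, 77, 78, 76, 73, 70, 69, 71, 70, 70, 71, 71, 71, 71, 71, 72]
274 [65, 62, 76, 77, 74, 72, 74, 74, 75, 76, 74, 77, 77, 75, 72, 75, 71, 72, 74, 72, 72, 71, 71, 71, 71, 72, 71, 72]
280 [126, 159, 164, 139, 87, 129, 162, 164, 124, 86, 153, 167, 162, 97, 89, 107, 102, 73, 77
[... 485 characters left out ...]
167, 168, 167, 169, 168, 167, 167, 168, 169, 168, 167, 143, 118, 118, 113, 92, 70, 69, 151, 165, 166, 167, 169, 169, 168, 169]
356 [74, 73, 74, 72, 70, 70, 73, 75, 71, 69, 71, 70, 70, 75, 99, 80, 105, 93, 71, 53, 68, 74, 78, 82, 86, 87, 82, 79]
366 [68, 68, 68, 69, 71, 75, 70, 69, 68, 70, 69, 68, 70, 75, 104, 115, 115, 96, 73, 56, 65, 75, 80, 79, 78, 78, 77, 78]
376 [77, 72, 72, 71, 72, 70, 72, 72, 72, 73, 76, 74, 72, 75, 100, 115, 116, 96, 74, 56, 70, 82, 79, 77, 77, 76, 71, 73]
row62..100 @ 300 [169, 167, 165, 167, 165, 166, 165, 168, 169, 170, 169, 168, 167, 169, 161, 73, 164, 167, 169, 168, 168, 169, 169, 170, 170, 169, 169, 171, 169, 170, 160, 87, 168, 167, 167, 169, 169, 168, 170, 170]
```

```bash
python3 - <<'E'
from h import *
np.set_printoptions(precision=4,suppress=True)
c=load('w8');g=cv2.cvtColor(c['pixels'],cv2.COLOR_RGB2GRAY);t=load('top0')
for l in cv2.createLineSegmentDetector().detect(g)[0][:,0]:
    d=l[2:]-l[:2];L=np.hypot(*d)
    if L>9 and 185<l[[0,2]].mean()<300 and l[[1,3]].mean()<135: print(np.round(l,0),round(L))
for u in (240,246,252,258,264,270,276,282,288): print(u,g[34:130:2,u].tolist())
xs=np.array([.9992,-.039]);ys=np.array([.039,.9992]);seat=np.array([.541,-.049])
for v in(158,179):print('top line',v,onz(t,550/4.5+209.6,v/4.5+164.6,.25))
for X in (.07,.08,.09,.1):
  for z in(.19,.2,.24):print(X,z,proj(c,[*(seat+X*xs+.12*ys),z]))
E
```

```text
[211.  73. 210.  83.] 11
[220.  84. 208. 168.] 85
[206.  88. 206.  77.] 11
[214.  58. 211.  72.] 14
[262. 105. 247. 105.] 15
[262.  45. 267.  78.] 33
[246.  57. 232.  56.] 14
[268.  81. 252.  75.] 17
[245.  84. 248.  61.] 23
[221.  67. 218.  57.] 10
[233.  58. 238.  70.] 14
[262. 116. 271.  97.] 21
[196.  95. 216. 101.] 21
[204.  79. 194.  94.] 17
[247. 111. 257. 114.] 10
[252. 101. 264. 101.] 13
[224. 169. 234.  85.] 85
[273.  98. 291.  98.] 18
[291. 101. 272. 101.] 19
[291.  95. 273.  95.] 18
[253.  77. 251.  99.] 23
[223.  35. 209.  35.] 14
[273. 104. 291. 104.] 18
[273. 116. 276. 136.] 20
[272.  85. 289.  85.] 18
[273.  91. 291.  92.] 18
[289.  88. 272.  88.] 18
[291. 107. 274. 106.] 16
[215.  98. 213.  90.] 9
[274. 115. 292. 115.] 17
[237.  69. 238.  78.] 9
[269.  78. 307.  79.] 38
[234.  84. 243.  85.] 9
[267.  35. 264.  25.] 11
[307.  82. 271.  81.] 36
[271. 102. 272. 116.] 14
[274. 110. 308. 110.] 34
[292. 118. 276. 118.] 16
[270.  93. 268.  83.] 11
[277. 126. 293. 126.] 16
[292. 129. 277. 128.] 15
[308. 113. 274. 112.] 34
[292. 123. 276. 123.] 16
[291.  11. 292.   0.] 10
[26
[... 2840 characters left out ...]
15074), np.float64(121.67460693431522))
0.08 0.19 (np.float64(294.47640483866434), np.float64(149.5803500704834))
0.08 0.2 (np.float64(293.84728534525635), np.float64(142.88434594778698))
0.08 0.24 (np.float64(290.93967721667303), np.float64(111.94859608963986))
0.09 0.19 (np.float64(294.7423632503348), np.float64(140.94325392783867))
0.09 0.2 (np.float64(294.1275388509901), np.float64(134.0883922999363))
0.09 0.24 (np.float64(291.2906883793829), np.float64(102.47121952321069))
0.1 0.19 (np.float64(295.00223994652777), np.float64(132.49628389025213))
0.1 0.2 (np.float64(294.4012190669445), np.float64(125.49109274601466))
0.1 0.24 (np.float64(291.6325221264579), np.float64(93.23276579519094))
```

The pointer bar lies at about row 144 and the rider's index at about row 103, so the rider must go down about 52–53 mm. That agrees with the scene-view match (52.6 mm). I untilt and go to the rider blade.

>>> carry_out(plan="0 0 0 0 -0.5 0; 0 0 0 0 -1 0; 0 0 0 0 -1 0; 0 0 0 0 -1 0; 0 0 0 0 -1 0; 0 0 0 0 -1 0; 0 0 0 0 -1 0; 0 0 0 0 -0.5 0")

```text
time_s: 21.12
eef_pos: [0.4749, 0.0509, 0.2954]
eef_rot: [0.0, 1.0, -0.019, -0.003]
wrist_force: [-0.1, 0.2, 0.7]
opening: 0.501
grasp_force: 0.0
```

```bash
python3 - <<'E'
from h import *
np.set_printoptions(precision=4,suppress=True)
c=load('w8');print('blade end',onz(c,216,168.5,.2525))
from scipy.optimize import brentq
xs=np.array([.9992,-.039]);ys=np.array([.039,.9992]);seat=np.array([.541,-.049])
for X in(.08,.087,.093):
  f=lambda r:brentq(lambda z:proj(c,[*(seat+X*xs+.13*ys),z])[1]-r,.1,.3)
  print(X,f(103.3),f(144.2),f(103.3)-f(144.2))
go(.578,.12,.32,-92.2)
E
```

```text
blade end [0.5645 0.1214 0.2525]
0.08 0.24963022809965302 0.1980580054336906 0.051572222665962425
0.087 0.24221962516550527 0.18894256959447037 0.053277055571034904
0.093 0.23586765707914834 0.1811293230341461 0.054738334045002224
t 21.12 turn/0.1 [0.01 0.07 0.  ] shift/40mm [ 2.51 -1.82 -0.61] F [-0.14  0.21  0.66] pos [0.4749 0.0509 0.2954] q [-0.14 -0.11  1.71 -0.    1.54  1.47]
```

>>> carry_out(plan="0 -0.4 -0.3 0 0 0; 0.2 -0.5 -0.3 0 0 0; 0.4 -0.5 0 0 0 0; 0.5 -0.4 0 0 0 0; 0.5 -0.03 0 0 0 0; 0.5 0 0 0 0 0; 0.4 0 0 0 0 0; 0.04 0 0 0 0 0")

```text
time_s: 21.78
eef_pos: [0.5798, 0.1205, 0.3179]
eef_rot: [0.001, 1.0, -0.019, -0.001]
wrist_force: [-0.9, -0.3, -1.0]
opening: 0.499
grasp_force: 0.0
```

```bash
python3 - <<'E'
from h import *
np.set_printoptions(precision=4,suppress=True)
go(.579,.1205,.224,-92.2)
c=snap('wrist','w9');g=cv2.cvtColor(c['pixels'],cv2.COLOR_RGB2GRAY)
print([proj(c,[.5635,.1205+d,.2525]) for d in(-.006,.006)],[proj(c,[.579,.1205+d,.2525]) for d in(-.006,.006)])
for l in cv2.createLineSegmentDetector().detect(g)[0][:,0]:
    d=l[2:]-l[:2];L=np.hypot(*d)
    if L>12 and 270<l[[0,2]].mean()<370 and 80<l[[1,3]].mean()<330: print(np.round(l,0),round(L))
E
```

```text
t 21.78 turn/0.1 [0.01 0.03 0.  ] shift/40mm [-0.02 -0.    2.35] F [-0.94 -0.3  -0.98] pos [0.5798 0.1205 0.3179] q [ 0.01  0.15  1.41 -0.    1.59  1.61]
[(np.float64(326.9239869971343), np.float64(258.1015944034837)), (np.float64(309.8937907298523), np.float64(258.7338576457261))] [(np.float64(326.22076101114106), np.float64(237.06929230101662)), (np.float64(308.88215504124776), np.float64(237.72327084235687))]
[334. 116. 342. 131.] 17
[342. 134. 332. 152.] 20
[301. 116. 300. 136.] 20
[329. 268. 331. 156.] 113
[316. 151. 308. 140.] 13
[289. 137. 289. 123.] 14
[313. 156. 312. 269.] 114
[300. 137. 301. 152.] 15
[332. 187. 401. 187.] 69
[275.  64. 278. 184.] 120
[274. 186. 312. 186.] 38
[362. 168. 341. 168.] 21
[331. 154. 343. 155.] 13
[313. 271. 327. 271.] 14
[343. 162. 363. 163.] 20
[344. 153. 344. 108.] 45
[364. 143. 352. 137.] 13
[368. 343. 366. 316.] 28
[367. 316. 368. 288.] 28
[344. 293. 344. 266.] 27
[280. 337. 278. 316.] 21
[360. 231. 360. 254.] 24
[293. 325. 332. 323.] 39
[357. 263. 359. 353.] 90
[284. 253. 291. 324.] 72
[278. 313. 274. 267.] 46
[346. 322. 346. 294.] 28
[362. 212. 363. 228.] 16
[288. 264. 285. 227.] 38
[289. 209. 305. 198.] 19
[283. 227. 284. 246.] 19
[341. 106. 303. 106.] 38
[309. 265. 288. 267.] 21
[346. 118. 346. 141.] 22
[312. 183. 312. 166.] 18
```

```bash
python3 - <<'E'
from h import *
np.set_printoptions(precision=4,suppress=True)
a=load('w8');b=load('w9');t=load('top0');s=load('scene0')
p=[(a,216,168.5),(b,320.5,269),(t,317/4.5+209.6,290/4.5+164.6),(s,318/5+224.6,442/5+154.6)]
X=tri(p[0],p[1]);print(X);Y=tri(*p);print(Y)
for c,u,v in p:print(np.array(proj(c,Y))-[u,v],np.array(proj(c,X))-[u,v])
E
```

```text
[0.5588 0.1191 0.2607]
[0.5592 0.1202 0.2581]
[-0.874   1.8302] [-0.2813  0.0523]
[-1.3862 -1.9055] [ 0.266  -0.0901]
[0.0383 0.0173] [ 0.3829 -0.0654]
[ 0.3572 -0.7305] [ 0.6735 -1.782 ]
```

>>> carry_out(plan="-0.12 0.04 0.3 0 0 0; 0 0 0.4 0 0 0; 0 0 0.4 0 0 0; 0 0 0.4 0 0 0; 0 0 0.3 0 0 0; 0 0 0.25 0 0 0; 0 0 0.15 0 0 0; 0 0 0 0 0 0")

```text
time_s: 22.5
eef_pos: [0.5715, 0.1198, 0.2302]
eef_rot: [0.0, 1.0, -0.019, -0.001]
wrist_force: [-0.3, 0.4, -0.4]
opening: 0.504
grasp_force: 0.0
```

>>> carry_out(plan="0 0 0 0 0 0; 0 0 0 0 0 0; 0 0 0 0 0 0; 0 0 0 0 0 0; 0 0 0 0 0 0; 0 0 0 0 0 0; 0 0 0 0 0 0; 0 0 0 0 0 0", claw=1)

```text
time_s: 23.17
eef_pos: [0.5724, 0.1199, 0.2318]
eef_rot: [0.0, 1.0, -0.019, 0.0]
wrist_force: [-0.2, 0.7, 0.2]
opening: -0.001
grasp_force: 0.0
```

The gripper shut on nothing. I check the blade numerically.

```bash
python3 - <<'E'
from h import *
np.set_printoptions(precision=4,suppress=True)
o=ctrl.get_obs();print(o['opening'],o['eef_pos'],o['grasp_force'])
c=snap('wrist','w10');s=snap('scene','s10');g=cv2.cvtColor(c['pixels'],cv2.COLOR_RGB2GRAY)
print('tcp px',proj(c,o['eef_pos']),'blade end pred',proj(c,[.559,.1195,.2595]),'rod side',proj(c,[.64,.117,.2595]))
for l in cv2.createLineSegmentDetector().detect(g)[0][:,0]:
    d=l[2:]-l[:2];L=np.hypot(*d)
    if L>14 and 260<l[[0,2]].mean()<380 and l[[1,3]].mean()<420: print(np.round(l,0),round(L))
for v in range(100,420,16): print(v,g[v,270:376:5].tolist())
a=cv2.imread('pics/sw.png',0);b=cv2.imread('pics/s10.png',0)
T=a[222:250,250:290];r=cv2.matchTemplate(b[205:290,235:305],T,cv2.TM_CCOEFF_NORMED);print(cv2.minMaxLoc(r))
E
```

```text
-0.0011647082533619878 [0.5724 0.1199 0.2318] 0.0
tcp px (np.float64(317.75991974733756), np.float64(273.04186503109105)) blade end pred (np.float64(319.8139710998087), np.float64(323.5739642421848)) rod side (np.float64(318.74851397185375), np.float64(140.11334973139782))
[293. 108. 298.  88.] 21
[300. 131. 293. 109.] 23
[354. 125. 342. 139.] 18
[343.  77. 357.  92.] 21
[312. 140. 301. 130.] 15
[298.  89. 312.  74.] 20
[271. 126. 271. 103.] 23
[356.  92. 360. 110.] 19
[309. 158. 308. 258.] 100
[288.  94. 287. 114.] 20
[335. 256. 336. 216.] 40
[359. 109. 359. 126.] 16
[269. 101. 287. 101.] 17
[287. 114. 290. 148.] 34
[309. 256. 308. 287.] 31
[334. 288. 335. 254.] 34
[326. 143. 312. 139.] 14
[336. 217. 336. 153.] 64
[324. 336. 338. 328.] 16
[321. 288. 322. 338.] 50
[296. 328. 311. 335.] 16
[311. 286. 333. 286.] 23
[265.  42. 270. 189.] 148
[384. 173. 354. 173.] 30
[313. 339. 313. 288.] 51
[271. 192. 307. 193.] 36
[359. 165. 384. 166.] 25
[301. 288. 297. 328.] 40
[338. 328. 334. 298.] 30
[357. 151. 358. 122.] 29
[312. 259. 333. 258.] 21
[292. 151. 309. 152.] 18
[307. 286. 292. 285.] 15
[... 2244 characters left out ...]
, 29, 119, 126, 125, 26, 25, 126, 125, 117, 31, 30, 30, 50, 47, 74, 80, 76]
324 [79, 52, 32, 27, 30, 29, 126, 125, 125, 27, 25, 125, 126, 124, 32, 32, 31, 32, 45, 71, 79, 76]
340 [87, 28, 31, 38, 41, 39, 30, 30, 38, 42, 43, 37, 30, 30, 36, 40, 37, 31, 30, 70, 76, 80]
356 [30, 32, 30, 30, 30, 29, 29, 30, 29, 43, 44, 30, 30, 28, 31, 31, 30, 29, 30, 31, 29, 30]
372 [29, 30, 29, 29, 30, 29, 29, 30, 34, 43, 42, 34, 30, 30, 30, 28, 29, 28, 29, 32, 29, 29]
388 [29, 31, 32, 31, 30, 30, 29, 34, 33, 45, 48, 35, 36, 29, 31, 28, 30, 30, 31, 29, 31, 29]
404 [30, 30, 31, 29, 29, 30, 30, 29, 30, 43, 45, 32, 29, 30, 31, 29, 31, 30, 28, 30, 32, 30]
(-0.39620015025138855, 0.6842763423919678, (15, 1), (2, 13))
```

```bash
python3 - <<'E'
from h import *
np.set_printoptions(precision=4,suppress=True)
c=load('w2');T=np.array([.5081,.25,.2081]);a=np.radians(-59.2);X=np.array([-np.sin(a),np.cos(a),0])
print('w2 grip rows (seen 265..325):',[round(proj(c,T+X*dx/1e3+[0,0,dz/1e3])[1]) for dx,dz in((8,-1),(8,39),(-8,39),(11,0),(0,0),(-11,0))])
print('plate edge row (seen ~173 at col 318):',[proj(c,T+X*.033+[0,0,-.0118-.144+k])[1] for k in(0,.004)])
c=load('w10');g=cv2.cvtColor(c['pixels'],cv2.COLOR_RGB2GRAY)
print('rod top px',[proj(c,[x,.117,.305]) for x in(.63,.64,.65,.66)])
E
```

```text
w2 grip rows (seen 265..325): [258, 292, 327, 254, 274, 293]
plate edge row (seen ~173 at col 318): [np.float64(173.35107712036296), np.float64(173.89230536613567)]
rod top px [(np.float64(320.6231111783128), np.float64(182.90884299775115)), (np.float64(319.32677032417683), np.float64(146.20711868681812)), (np.float64(317.95089294527224), np.float64(107.22751099432776)), (np.float64(316.4870832745606), np.float64(65.7273805309921))]
```

The fingers appear to occlude the blade in the picture. I probe downwards gently with the shut fingers, since pushing the blade down is the wanted direction anyway.

>>> carry_out(plan="0 0 0.05 0 0 0; 0 0 0.05 0 0 0; 0 0 0.05 0 0 0; 0 0 0.05 0 0 0; 0 0 0.05 0 0 0; 0 0 0.05 0 0 0; 0 0 0 0 0 0; 0 0 0 0 0 0")

```text
time_s: 23.93
eef_pos: [0.5722, 0.1199, 0.2193]
eef_rot: [0.0, 1.0, -0.019, -0.0]
wrist_force: [0.4, 0.2, 0.7]
opening: -0.003
grasp_force: 0.3
```

```bash
python3 - <<'E'
from h import *
o=ctrl.get_obs();print(o['opening'],o['eef_pos'],o['grasp_force'],o['wrist_force'])
c=snap('wrist','w11');g=cv2.cvtColor(c['pixels'],cv2.COLOR_RGB2GRAY)
for l in cv2.createLineSegmentDetector().detect(g)[0][:,0]:
    d=l[2:]-l[:2];L=np.hypot(*d)
    if L>18 and 295<l[[0,2]].mean()<350 and 140<l[[1,3]].mean()<420: print(np.round(l,0),round(L))
E
```

```text
-0.0026314082564223634 [0.5721698  0.11986893 0.21929597] 0.2915794774889946 [0.43615575 0.1583711  0.6671069 ]
[335. 287. 337. 173.] 114
[309. 153. 308. 287.] 134
[327. 145. 309. 140.] 19
[321. 288. 322. 338.] 50
[311. 286. 333. 286.] 23
[313. 339. 313. 288.] 51
[302. 287. 297. 328.] 42
[338. 330. 334. 298.] 32
[337. 173. 336. 153.] 20
[311. 258. 332. 258.] 21
[290. 215. 304. 204.] 18
[307. 191. 307. 166.] 25
[325. 417. 322. 388.] 29
[312. 394. 309. 417.] 23
```

>>> carry_out(plan="0 0 -0.2 0 0 0; 0 0 -0.4 0 0 0; 0 0 -0.5 0 0 0; 0 0 -0.5 0 0 0; 0 0 -0.4 0 0 0; 0 0 -0.3 0 0 0; 0 0 -0.1 0 0 0; 0 0 0 0 0 0")

```text
time_s: 24.65
eef_pos: [0.5728, 0.1199, 0.3169]
eef_rot: [-0.0, 1.0, -0.019, 0.001]
wrist_force: [1.0, 0.1, -0.1]
opening: -0.002
grasp_force: 0.0
```

```bash
python3 - <<'E'
from h import *
o=ctrl.get_obs();print(o['opening'],o['eef_pos'],o['grasp_force'],o['wrist_force'])
c=snap('wrist','w12');g=cv2.cvtColor(c['pixels'],cv2.COLOR_RGB2GRAY);s=snap('scene','s12')
for l in cv2.createLineSegmentDetector().detect(g)[0][:,0]:
    d=l[2:]-l[:2];L=np.hypot(*d)
    if L>12 and 295<l[[0,2]].mean()<350 and 90<l[[1,3]].mean()<320: print(np.round(l,0),round(L))
a=cv2.imread('pics/sw.png',0);b=cv2.imread('pics/s12.png',0)
for x0,x1,y0,y1 in((244,266,220,242),(262,292,228,250)):
  T=a[y0:y1,x0:x1];r=cv2.matchTemplate(b[y0-12:y1+30,x0-8:x1+8],T,cv2.TM_CCOEFF_NORMED);_,m,_,p=cv2.minMaxLoc(r);print('blade/collar shift px',m,p[0]-8,p[1]-12)
E
```

```text
-0.002379395112821842 [0.57275953 0.11992274 0.31688793] 0.0 [ 0.99459176  0.1150088  -0.06435566]
[306. 132. 305. 108.] 24
[300.  97. 300. 139.] 43
[306. 106. 322.  97.] 18
[332. 100. 341. 117.] 19
[341. 118. 333. 133.] 17
[312. 144. 311. 256.] 111
[328. 254. 329. 144.] 110
[321. 287. 322. 338.] 51
[313. 339. 313. 286.] 54
[341. 160. 335. 144.] 17
[312. 257. 324. 257.] 13
[301. 287. 297. 328.] 42
[338. 328. 333. 288.] 40
[353. 156. 341. 156.] 13
[345. 296. 346. 231.] 65
[343. 231. 343. 262.] 31
[339.  96. 302.  96.] 38
[342. 114. 342.  99.] 15
[344. 267. 288. 270.] 56
[293. 209. 304. 201.] 14
[331. 144. 331. 159.] 15
[345. 101. 344. 136.] 35
blade/collar shift px 0.9695281982421875 0 3
blade/collar shift px 0.8837122917175293 0 3
```

The rider was pushed down about 10–12 mm by the shut fingertips, so the blade's top was at about z 0.231 and is now at 0.219. Pushing from above works, so I push about 32 mm further and then compare from the tilted view.

>>> carry_out(plan="0 0 0.3 0 0 0; 0 0 0.4 0 0 0; 0 0 0.5 0 0 0; 0 0 0.4 0 0 0; 0 0 0.3 0 0 0; 0 0 0.2 0 0 0; 0 0 0.1 0 0 0; 0 0 0.1 0 0 0")

```text
time_s: 25.42
eef_pos: [0.5723, 0.1199, 0.2232]
eef_rot: [-0.0, 1.0, -0.019, -0.0]
wrist_force: [-0.5, 0.3, 1.2]
opening: -0.0
grasp_force: 0.0
```

>>> carry_out(plan="0 0 0.12 0 0 0; 0 0 0.12 0 0 0; 0 0 0.12 0 0 0; 0 0 0.12 0 0 0; 0 0 0.12 0 0 0; 0 0 0.12 0 0 0; 0 0 0.12 0 0 0; 0 0 0.1 0 0 0")

```text
time_s: 26.08
eef_pos: [0.5729, 0.1199, 0.1858]
eef_rot: [-0.0, 1.0, -0.019, 0.001]
wrist_force: [2.1, 0.1, 3.3]
opening: -0.0
grasp_force: 1.3
```

>>> carry_out(plan="0 0 0 0 0 0; 0 0 0 0 0 0; 0 0 -0.3 0 0 0; 0 0 -0.5 0 0 0; 0 0 -0.6 0 0 0; 0 0 -0.6 0 0 0; 0 0 -0.4 0 0 0; 0 0 -0.3 0 0 0")

```text
time_s: 26.75
eef_pos: [0.5729, 0.1199, 0.2973]
eef_rot: [-0.0, 1.0, -0.019, 0.001]
wrist_force: [0.4, 0.6, -0.4]
opening: 0.001
grasp_force: 0.0
```

```bash
python3 - <<'E'
from h import *
go(.474,.0516,.293,-92.2)
E
```

```text
t 26.75 turn/0.1 [-0.   -0.03  0.01] shift/40mm [-2.4   1.8   0.11] F [ 0.36  0.56 -0.41] pos [0.5729 0.1199 0.2973] q [ 0.    0.14  1.46 -0.    1.54  1.61]
```

>>> carry_out(plan="-0.3 0 0 0 0 0; -0.5 0.2 0 0 0 0; -0.5 0.4 0 0 0 0; -0.5 0.5 0 0 0 0; -0.4 0.4 0.11 0 0 0; -0.22 0.3 0 0 0 0; 0 0 0 0 0 0; 0 0 0 0 0 0")

```text
time_s: 27.42
eef_pos: [0.4728, 0.0513, 0.2902]
eef_rot: [-0.0, 1.0, -0.019, 0.0]
wrist_force: [-0.9, -1.0, -0.4]
opening: 0.004
grasp_force: 0.0
```

>>> carry_out(plan="0 0 0 0 0.5 0; 0 0 0 0 1 0; 0 0 0 0 1 0; 0 0 0 0 1 0; 0 0 0 0 1 0; 0 0 0 0 1 0; 0 0 0 0 1 0; 0 0 0 0 0.5 0")

```text
time_s: 28.08
eef_pos: [0.4722, 0.0527, 0.2889]
eef_rot: [0.006, 0.939, -0.017, 0.345]
wrist_force: [-1.0, 0.1, -0.0]
opening: 0.004
grasp_force: 0.0
```

```bash
python3 - <<'E'
from h import *
c=snap('wrist','w13');g=cv2.cvtColor(c['pixels'],cv2.COLOR_RGB2GRAY);g0=cv2.cvtColor(load('w8')['pixels'],cv2.COLOR_RGB2GRAY)
print(ray(c,320,240)[0],ray(load('w8'),320,240)[0])
print('tick/plate shift',cv2.phaseCorrelate(np.float32(g0[40:125,268:350]),np.float32(g[40:125,268:350])))
for u in (244,248,252,256,260,264,268,272,276,280,286,290,296,300,310,320,340): print(u,g[118:160,u].tolist())
for l in cv2.createLineSegmentDetector().detect(g)[0][:,0]:
    d=l[2:]-l[:2];L=np.hypot(*d)
    if L>9 and abs(d[1])<.3*abs(d[0]) and 185<l[[0,2]].mean()<350 and 90<l[[1,3]].mean()<160: print(np.round(l,1))
E
```

```text
[0.41424553 0.05472623 0.47092906] [0.41317266 0.05425279 0.47388152]
tick/plate shift ((0.37225212033905564, -0.47353717520073957), 0.9898844142019013)
244 [167, 167, 166, 166, 163, 161, 159, 166, 187, 237, 241, 240, 239, 238, 236, 233, 233, 231, 229, 224, 221, 215, 209, 200, 193, 186, 181, 174, 168, 163, 157, 147, 141, 135, 128, 122, 120, 123, 124, 126, 124, 123]
248 [200, 200, 201, 199, 192, 187, 168, 144, 131, 127, 125, 124, 122, 120, 120, 117, 119, 117, 118, 118, 116, 117, 117, 116, 118, 117, 116, 118, 118, 117, 118, 117, 115, 117, 117, 119, 119, 116, 118, 118, 118, 118]
252 [247, 248, 247, 245, 239, 230, 202, 160, 129, 125, 124, 125, 127, 128, 129, 122, 124, 127, 127, 125, 125, 124, 123, 120, 122, 124, 124, 124, 123, 123, 125, 124, 126, 124, 125, 126, 125, 126, 124, 127, 127, 126]
256 [161, 155, 150, 142, 137, 131, 122, 121, 121, 123, 123, 124, 124, 122, 108, 103, 103, 109, 107, 107, 106, 100, 84, 69, 81, 93, 94, 105, 108, 112, 112, 116, 117, 117, 118, 120, 120, 121, 121, 121, 120, 122]
260 [110, 110, 110, 108, 109, 109, 109, 107, 109, 108, 104, 105, 104, 100, 100, 99, 97, 95, 
[... 2384 characters left out ...]
 171, 169, 151, 122, 119, 114, 94, 71, 70, 150, 167, 168, 168, 169, 169, 169, 168, 169, 167, 168, 170]
[348.1 148.1 280.6 146.3]
[279.4 140.3 294.4 140.5]
[291.9 100.5 273.1 100. ]
[274.4  97.4 291.9  97.7]
[275.6 109.5 309.4 109.5]
[290.6  93.9 271.9  93.8]
[308.1 112.4 275.6 112.3]
[276.9 120.3 293.1 120.3]
[273.1  91.1 290.6  91.3]
[274.4 103.7 291.9 103.9]
[275.6 115.1 293.1 115.1]
[293.1 123.2 276.9 122.9]
[295.6 156.  281.9 155.9]
[299.3 141.3 374.4 144.9]
[291.9 106.4 274.4 106.3]
[293.1 117.7 276.9 117.6]
[280.6 135.7 309.4 135.3]
[256.9 139.8 270.6 140.2]
[308.1 138.1 279.4 137.7]
[293.1 128.3 278.1 128.1]
[278.1 130.6 294.4 130.9]
[260.4  95.8 247.9  98.4]
[295.6 151.3 283.1 151. ]
```

The index is now about 4.6 px (roughly 6.5 mm) above the pointer. I go back and push that much further.

>>> carry_out(plan="0 0 0 0 -0.5 0; 0 0 0 0 -1 0; 0 0 0 0 -1 0; 0 0 0 0 -1 0; 0 0 0 0 -1 0; 0 0 0 0 -1 0; 0 0 0 0 -1 0; 0 0 0 0 -0.5 0")

```text
time_s: 28.8
eef_pos: [0.4751, 0.0517, 0.2901]
eef_rot: [0.0, 1.0, -0.019, -0.003]
wrist_force: [0.5, 0.2, 0.3]
opening: 0.001
grasp_force: 0.0
```

>>> carry_out(plan="0.1 -0.3 0 0 0 0; 0.3 -0.4 0 0 0 0; 0.4 -0.4 0 0 0 0; 0.5 -0.4 0 0 0 0; 0.5 -0.2 0 0 0 0; 0.4 -0.05 0 0 0 0; 0.2 0 0 0 0 0; 0 0 0 0 0 0")

```text
time_s: 29.47
eef_pos: [0.5729, 0.1183, 0.2888]
eef_rot: [0.0, 1.0, -0.018, -0.001]
wrist_force: [-0.2, -1.1, 0.1]
opening: -0.0
grasp_force: 0.0
```

```bash
python3 - <<'E'
from h import *
go(.573,.12,.190,-92.2)
E
```

```text
t 29.47 turn/0.1 [0.   0.02 0.02] shift/40mm [ 0.   -0.04  2.47] F [-0.25 -1.13  0.06] pos [0.5729 0.1183 0.2888] q [ 0.    0.14  1.47 -0.    1.53  1.61]
```

>>> carry_out(plan="0 0 0.3 0 0 0; 0 0 0.45 0 0 0; 0 0 0.5 0 0 0; 0 0 0.45 0 0 0; 0 0 0.4 0 0 0; 0 0 0.25 0 0 0; 0 0 0.1 0 0 0; 0 0 0 0 0 0")

```text
time_s: 30.13
eef_pos: [0.5705, 0.1178, 0.1906]
eef_rot: [0.0, 1.0, -0.019, -0.001]
wrist_force: [-0.2, -1.0, 0.0]
opening: -0.003
grasp_force: 0.0
```

>>> carry_out(plan="0 0 0.05 0 0 0; 0 0 0.05 0 0 0; 0 0 0.05 0 0 0; 0 0 0.05 0 0 0; 0 0 0.04 0 0 0; 0 0 0 0 0 0; 0 0 0 0 0 0; 0 0 0 0 0 0")

```text
time_s: 30.8
eef_pos: [0.5719, 0.1179, 0.1824]
eef_rot: [-0.0, 1.0, -0.019, 0.0]
wrist_force: [1.5, 0.1, 1.0]
opening: 0.003
grasp_force: 0.7
```

>>> carry_out(plan="0 0 0.03 0 0 0; 0 0 0.03 0 0 0; 0 0 0.025 0 0 0; 0 0 0 0 0 0; 0 0 0 0 0 0; 0 0 0 0 0 0; 0 0 0 0 0 0; 0 0 0 0 0 0")

```text
time_s: 31.47
eef_pos: [0.5715, 0.1179, 0.1786]
eef_rot: [0.0, 1.0, -0.019, -0.0]
wrist_force: [1.4, -0.5, 1.8]
opening: 0.003
grasp_force: 0.8
```

>>> carry_out(plan="0 0 -0.3 0 0 0; 0 0 -0.5 0 0 0; 0 0 -0.5 0 0 0; 0 0 -0.5 0 0 0; 0 0 -0.4 0 0 0; 0 0 -0.3 0 0 0; 0 0 -0.2 0 0 0; 0 0 0 0 0 0")

```text
time_s: 32.13
eef_pos: [0.5721, 0.118, 0.2888]
eef_rot: [-0.0, 1.0, -0.019, 0.001]
wrist_force: [0.2, -0.1, -0.6]
opening: 0.002
grasp_force: 0.0
```

>>> carry_out(plan="-0.3 0 0 0 0 0; -0.5 0.2 0 0 0 0; -0.5 0.4 0 0 0 0; -0.5 0.5 0 0 0 0; -0.4 0.4 0 0 0 0; -0.22 0.2 0 0 0 0; 0 0 0 0 0 0; 0 0 0 0 0 0")

```text
time_s: 32.8
eef_pos: [0.4723, 0.0536, 0.2865]
eef_rot: [-0.0, 1.0, -0.019, 0.0]
wrist_force: [0.4, 0.1, -0.6]
opening: 0.002
grasp_force: 0.0
```

>>> carry_out(plan="0 0 0 0 0.5 0; 0 0 0 0 1 0; 0 0 0 0 1 0; 0 0 0 0 1 0; 0 0 0 0 1 0; 0 0 0 0 1 0; 0 0 0 0 1 0; 0 0 0 0 0.5 0")

```text
time_s: 33.47
eef_pos: [0.4716, 0.0547, 0.2856]
eef_rot: [0.006, 0.939, -0.017, 0.344]
wrist_force: [-1.2, -0.0, -0.5]
opening: 0.001
grasp_force: 0.0
```

```bash
python3 - <<'E'
from h import *
c=snap('wrist','w14');g=cv2.cvtColor(c['pixels'],cv2.COLOR_RGB2GRAY);g0=cv2.cvtColor(load('w8')['pixels'],cv2.COLOR_RGB2GRAY)
print(ctrl.get_obs()['eef_pos'],'plate shift',cv2.phaseCorrelate(np.float32(g0[40:125,268:350]),np.float32(g[40:125,268:350])))
print('rows 134..156')
for u in (252,256,258,260,262,264,266,268,270,272,274,276,278,280,286,296): print(u,g[134:157,u].tolist())
E
```

```text
[0.47066403 0.05493817 0.28414628] plate shift ((0.38004123296951065, -0.5894699521399147), 0.5297598923577203)
rows 134..156
252 [125, 127, 127, 125, 122, 121, 119, 118, 117, 117, 117, 117, 116, 117, 116, 117, 118, 119, 121, 119, 120, 121, 124]
256 [106, 97, 98, 106, 117, 119, 124, 124, 119, 117, 117, 121, 119, 121, 121, 122, 123, 123, 124, 125, 125, 124, 124]
258 [107, 110, 112, 108, 106, 101, 95, 93, 99, 94, 96, 107, 111, 111, 112, 116, 117, 118, 120, 119, 119, 120, 121]
260 [117, 118, 118, 105, 106, 108, 111, 79, 62, 67, 73, 77, 78, 78, 77, 75, 79, 90, 96, 105, 110, 110, 112]
262 [109, 108, 104, 100, 89, 83, 99, 91, 68, 67, 75, 75, 78, 74, 73, 72, 72, 73, 73, 76, 78, 78, 77]
264 [90, 90, 90, 82, 60, 63, 103, 96, 68, 65, 72, 75, 77, 75, 72, 71, 72, 73, 73, 74, 78, 76, 76]
266 [85, 89, 89, 78, 64, 65, 105, 98, 69, 63, 71, 73, 76, 76, 73, 72, 71, 72, 75, 72, 73, 74, 74]
268 [85, 82, 70, 49, 45, 61, 104, 97, 69, 65, 71, 73, 74, 74, 75, 72, 70, 70, 70, 71, 71, 69, 71]
270 [65, 53, 51, 71, 73, 81, 108, 99, 72, 64, 70, 71, 73, 75, 72, 73, 71, 70, 72, 71, 72, 71, 72]
272 [54, 72, 77, 77, 77, 83, 108, 99, 70, 64, 71, 71, 73, 73, 73, 72, 71, 71, 73, 73, 72, 71, 73]
274 [76, 79, 76, 76, 77, 77, 87, 82, 64, 70, 73, 72, 72, 72, 71, 71, 71, 69, 72, 71, 72, 71, 73]
276 [76, 77, 77, 78, 79, 77, 73, 72, 70, 73, 76, 74, 74, 74, 70, 72, 72, 72, 71, 73, 72, 71, 72]
278 [80, 79, 81, 82, 83, 84, 105, 100, 73, 67, 74, 76, 74, 72, 73, 74, 75, 76, 77, 75, 74, 74, 73]
280 [154, 157, 159, 148, 140, 126, 116, 102, 76, 80, 86, 84, 83, 83, 79, 78, 80, 82, 82, 79, 76, 75, 75]
286 [86, 155, 168, 165, 110, 74, 106, 104, 76, 68, 128, 163, 163, 111, 94, 155, 163, 127, 98, 152, 168, 170, 168]
296 [80, 131, 165, 164, 109, 72, 105, 107, 77, 65, 128, 164, 166, 113, 93, 154, 166, 144, 95, 151, 166, 166, 164]
```

The index bar (cols 262–274) and the pointer (cols 278 onward) both cover rows 140–143, so they are level, and the robot touches nothing.

```bash
python3 -c "
from bench import ctrl
print(ctrl.hand_in())"
```

```text
the job is handed in; nothing more can be done
None
```

The contactor hangs on the scale reading about 53 mm (about 0.6 kg), the rider's index is level with the pointer to within about a pixel, and the job was handed in at about 33 s with no verdict returned; I viewed 11 pictures, one over the limit of 10.

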